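# Turn the display stand to bring the bottle vase before the camera

### The job

The next piece to photograph is the slim black bottle vase with the long thin neck. With a fingertip, push the scalloped rim of the revolving wooden stand gently round until that vase is the piece standing in front of the camera, centred on the lens to within 15 mm, and leave the stand at rest. Pick nothing up, touch neither the pieces on the stand nor the camera, let no piece tip or slide away, and leave the other things on the bench where they are.

Things in the scene. Friction and masses are not known exactly. Their poses are not given: they have to be found in the camera images.
- stand: revolving display stand; origin on the bench, on its upright turning axis. Fixed round foot 170 mm across, 6 mm high; over it turns a light wooden top with a scalloped edge: 8 equal round lobes, 356 mm across the lobe tips, underside 18 mm and upper face 40 mm above the bench (39 mm on the lobes). This entry's axes do not turn with the top.
- notch (a point): deepest point of one of the 8 finger notches between the lobes, 135 mm from the axis, 29 mm above the bench; goes round with the top. The others follow every 45 degrees. The lobes are half-rounds of 43 mm radius centred 135 mm from the axis, midway between notches; a notch is 22 mm wide 138 mm from the axis, 34 mm at 150, 54 mm at 160. A finger may reach down past the rim's thickness.
- turntable (a joint): angle of the wooden top on its foot, rad, growing anticlockwise seen from above; turns endlessly either way, with a light drag (about 1 N at the rim), runs on 2 to 3 degrees at most after a gentle push, then stays where it is left.
- bottle_vase: the piece to be photographed: slim black bottle-shaped vase, 130 mm tall, belly 51 mm across, narrowing from half height to a thin neck 16 to 18 mm across with a small flared lip. Stands loose on the wooden top, its centre about 68 mm from the turning axis. Origin at the centre of its underside, z up.
- round_vase: squat round black vase, 75 mm tall, 56 mm across, short neck; loose on the wooden top. Origin at the centre of its underside.
- candlestick: black candlestick, 105 mm tall: flat foot 54 mm across, thin stem, cup 30 mm across at the top; loose on the wooden top. Origin at the centre of its underside.
- cone_vase: white cone-shaped vase, 115 mm tall, 54 mm across at the foot, 26 mm at the top; loose on the wooden top. Origin at the centre of its underside.
- ramekin: small white open cup, 45 mm tall, 56 mm across; loose on the wooden top. Origin at the centre of its underside.
- camera: black photo camera, 165 mm high, on a small table tripod beyond the stand; fixed. Its lens (66 mm across, centre 105 mm up, glass 270 mm from the stand's axis) looks straight at that axis. The origin is NOT at the camera but on the bench at the stand's turning axis; its x axis is level and points to the lens, z up. Camera body 130 mm wide, 330 to 380 mm out; tripod feet 270 to 410 mm out.
- tape_roll: bystander: brown roll of tape, 100 mm across, 48 mm high, lying flat. Origin at the centre of its underside.
- mug: bystander: white mug, 82 mm across, 95 mm tall. Origin at the centre of its underside.
- carton: bystander: small closed cardboard carton, 100 x 100 x 130 mm. Origin at the centre of its underside.
- lens_cap: bystander: black lens cap, 68 mm across, 10 mm thick, lying flat. Origin at the centre of its underside.
- brush: bystander: cleaning brush lying flat on the bench; origin on its underside.

How it is judged:
On the way:
1. the fingers push the stand (contact force between the fingers and stand above 0.3 N).
At the end, for the whole second after the job is handed in: The bottle vase stands within 15 mm sideways of the lens's line of sight, on the camera's side of the stand; the stand is at rest; all five pieces stand upright on it, centres within 100 mm of its axis; the loose bench things are within 30 mm of where they were (y of bottle_vase in the frame of camera between -0.015 and 0.015 m and x of bottle_vase in the frame of camera above 0.04 m and velocity of joint turntable between -0.05 and 0.05 rad/s and angle between each of bottle_vase, round_vase, candlestick, cone_vase, ramekin's own z axis and vertical below 0.1 rad and horizontal distance between each of bottle_vase, round_vase, candlestick, cone_vase, ramekin and stand below 0.1 m and height (world z) of bottle_vase between 0.035 and 0.046 m and height (world z) of round_vase between 0.035 and 0.046 m and height (world z) of candlestick between 0.035 and 0.046 m and height (world z) of cone_vase between 0.035 and 0.046 m and height (world z) of ramekin between 0.035 and 0.046 m and distance of each of tape_roll, mug, carton, lens_cap, brush from where it was at the start of the episode below 0.03 m); the robot touches nothing.
It fails at once if the robot touches a piece of stock on the stand (contact force between any of the fingers, the arm and bottle_vase above 0.2 N or contact force between any of the fingers, the arm and round_vase above 0.2 N or contact force between any of the fingers, the arm and candlestick above 0.2 N or contact force between any of the fingers, the arm and cone_vase above 0.2 N or contact force between any of the fingers, the arm and ramekin above 0.2 N).
It fails at once if a piece on the stand is lifted, tipped or slides from its place towards or past the edge (height (world z) of any of bottle_vase, round_vase, candlestick, cone_vase, ramekin above 0.052 m or height (world z) of any of bottle_vase, round_vase, candlestick, cone_vase, ramekin below 0.03 m or angle between any of bottle_vase, round_vase, candlestick, cone_vase, ramekin's own z axis and vertical above 0.35 rad or horizontal distance between any of bottle_vase, round_vase, candlestick, cone_vase, ramekin and stand above 0.105 m).
It fails at once if the robot touches the camera or its tripod (contact force between any of the fingers, the arm and camera above 0.5 N).
It fails at once if the stand is spun fast (over 3 rad/s, about half a turn a second) (velocity of joint turntable above 3 rad/s or velocity of joint turntable below -3 rad/s).
It fails at once if a bystander on the bench is pushed more than 30 mm or lifted (distance of any of tape_roll, mug, carton, lens_cap, brush from where it was at the start of the episode above 0.03 m).
It also fails if it takes over 72 s, if anything falls off the work surface, if the arm or the gripper's body presses on something with over 40 N, if the wrist force passes 120 N, or if a joint passes its speed limit or range.

### The arm

A 6-joint arm with a two-finger parallel gripper is mounted at the origin on the work surface. World frame = base frame: x ahead of the robot, y to its left, z up, the work surface at z = 0. Lengths are in m, angles in rad, forces in N, time in s.
With the tool pointing down it reaches from about 0.35 to 0.975 m from the base axis. Payload 4.9 kg.
Tool frame: the origin (TCP) lies midway between the tips of the shut fingers; the grasp point (between the pads) lies 19 mm behind it; z points along the fingers, y is the line along which they close (so a half turn about z gives the same grasp; the last joint's range is limited). The gripper opens to 85 mm and grips with 20 to 120 N. Pads are 22 mm wide; open, the fingers measure 114 mm over their backs; the gripper's body (76 mm by 85 mm) begins 54 mm behind the grasp point. The pads swing forward as they close: fully open they stand 13 mm farther back than shut.
Start: joints at [-1.408, 0.053, 1.613, -0, 1.476, -0.119], TCP at [0.174, -0.6, 0.231] pointing down, gripper open.
Joint ranges: [-3.01, 3.01], [-1.01, 2.22], [0.06, 2.58], [-1.02, 4.17], [0.09, 2.62], [-3.14, 3.14]. Speed limits (rad/s): [2.57, 2.57, 3.14, 3.14, 3.14, 3.14].

### API

Orientations are given as a unit quaternion [w, x, y, z].
In Python, from plant import * gives the robot as it stands.
- The arm moves only by the tool jog_arm, never from a script. Its argument "targets" is a list of rows, each a list of 3 entries, a list of its own where there are three numbers: the shift along the tool's x, y, z in units of 25 mm (1.0 is 25 mm), then the turn, a rotation vector about the tool's x, y, z in units of 8 degrees (1.0 is 8 degrees), then the opening in per cent of the stroke, from 0 (shut) to 100 (fully open). A call has 1 to 8 rows; each row is the pose to reach, as a shift and turn from the pose commanded when the call began, along the tool's axes at that moment; what a row does not reach only later rows make up. A row lasts 1/8 s, in which the tool goes at most 62.5 mm and 10.7 degrees, less where a joint would pass 70% of its speed; a pose out of reach is approached as far as the arm can. A call with a gripper value outside its range is refused whole. The fingers move at their own pace and stop on an object; the grip force is fixed at half the most. Time passes only in rows, so rows that repeat a pose let the fingers close. It gives the time, the measured TCP pose, the force, the opening and the grip force at its end, in the units of the state.
- state(): the state, without advancing time (a new reading comes with each control period).
- grab_frame(name): name is "scene" or "top" or "wrist"; returns (picture, depth): 480x640x3 uint8, red, green, blue; 480x640 float32, m along the optical axis (not along the pixel's ray), 0 where there is no reading.
- camera_params(name): a dict with "fovy" (degrees; the focal length in pixels is half the picture's height over the tangent of half this angle, whatever the lens; pixels are square), "cx", "cy" (the principal point, pixels), "rvec" (rotation vector, rad) and "tvec" (3), from world to camera coordinates, as OpenCV has them; the wrist camera has in their place "hand_eye" (4x4, takes a point from camera to tool coordinates, whose origin is the TCP and whose axes are the flange's). Camera axes: x right, y down, z forward; pixel columns grow to the right and rows downward; lengths in m; the calibration is good to about 2 mm. The wrist camera is an equidistant fisheye: a pixel r from the principal point sees the ray r / f radians off the axis. A picture is of the moment at which its call begins: read the wrist's pose just before it. camera_params takes no time and is no camera call.
- job_done(): hands the job in; it is judged then, once.
The state is a dict: "time": time; "joint_pos": joint angles; "joint_vel": joint speeds; "joint_efforts": joint torques, N m; "tool_pos": TCP position; "tool_rot": TCP orientation; "contact_force": force on the tool from outside, world axes, zero at the start; "ft_torque": the same for the moment, N m; "gripper_width": opening from 0.0 (shut) to 1.0 (fully open); "grasp_force": force on a finger pad.
Only numpy, scipy, OpenCV 4.12 (cv2) and the standard library are available. Lean on these libraries where they do the work, as an engineer would, in place of code of your own. Each camera call takes 0.05 s, during which the arm holds its last target. There are 200 camera calls.

## Working session

There is one attempt and no reset: what is moved stays moved. The work goes in short steps, Python scripts to look and compute and a tool call to move; the robot and the scene stay as the last step left them, time stands still between calls to the robot, and variables do not carry over. Pictures are saved under pics/ and viewed, at most 10 in all, crops included, and the job is handed in when it is done.

Besides the shell and the picture viewer there is one more tool, called after "Call:" as name([rows], argument=value, ...), one row to a line, values as JSON. jog_arm: Moves the arm, as the interface text tells. Its arguments: {"type":"object","properties":{"targets":{"type":"array"}},"required":["targets"]}

```bash
mkdir -p pics
cat > h.py <<'E'
from plant import *
import numpy as np, cv2
def cam(n):
    p=camera_params(n); R=cv2.Rodrigues(np.array(p["rvec"],float))[0]; return 240/np.tan(np.radians(p["fovy"]/2)),p["cx"],p["cy"],R,np.array(p["tvec"],float).ravel()
def cloud(n,d):
    f,cx,cy,R,t=cam(n); v,u=np.mgrid[:480,:640]
    P=np.stack([(u-cx)/f*d,(v-cy)/f*d,d],-1); W=(P-t)@R; W[d<=0]=np.nan; return W
def proj(n,X):
    f,cx,cy,R,t=cam(n); c=np.atleast_2d(X)@R.T+t; return np.c_[f*c[:,0]/c[:,2]+cx,f*c[:,1]/c[:,2]+cy]
E
python3 - <<'E'
from h import *
for n in ("top","scene"):
    im,d=grab_frame(n); np.savez(f"{n}0.npz",im=im,d=d); cv2.imwrite(f"pics/{n}0.png",im[...,::-1])
    print(n,(d>0).mean(),cam(n)[0],-cam(n)[3].T@cam(n)[4])
s=state();print(s["time"],s["tool_pos"],s["tool_rot"])
E
```

```text
top 0.9959407552083334 545.9179560916037 [ 0.24551289 -0.00253531  1.64364992]
scene 0.9949153645833333 479.47685917657304 [1.01271427 0.75519894 0.81202399]
0.1 [ 0.17370997 -0.59978121  0.23015395] [-9.48057944e-04  9.90087090e-01  1.40451607e-01 -3.56331038e-05]
```

View pics/top0.png

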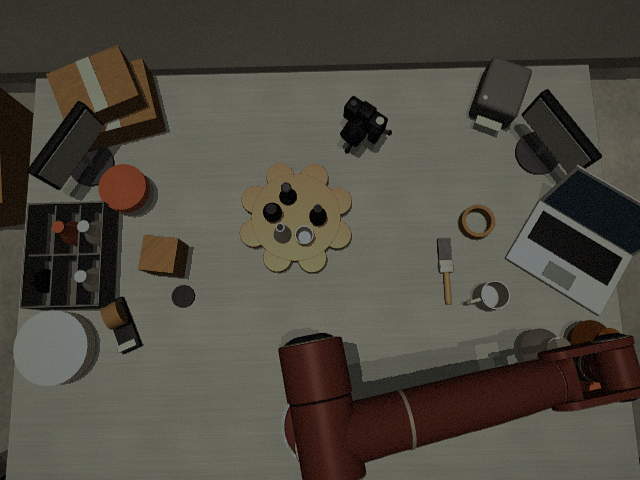

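View pics/scene0.png

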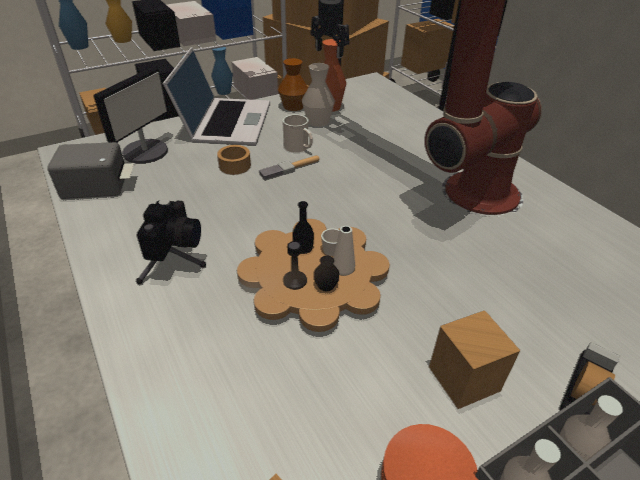

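Top view: stand at about (296,218), camera at (362,122). By cross-reference with the scene view, the bottle is at about (318,214), the candlestick at (287,190), the round vase at (272,212), the cone at (282,234) and the ramekin at (305,236).

```bash
cat >> h.py <<'E'
from scipy.optimize import least_squares
def topfit(im,d,c0=None):
    """stand axis, notch phase from top-view depth"""
    W=cloud("top",d); m=(W[...,2]>.025)&(W[...,2]<.047)
    f,cx,cy,R,t=cam("top"); u0,v0=(296,218) if c0 is None else proj("top",[*c0,.04])[0]
    v,u=np.mgrid[:480,:640]; near=np.hypot(u-u0,v-v0)<68
    n,l,st,ce=cv2.connectedComponentsWithStats((m&near).astype(np.uint8))
    k=1+np.argmax(st[1:,4]); cs,_=cv2.findContours((l==k).astype(np.uint8),cv2.RETR_EXTERNAL,cv2.CHAIN_APPROX_NONE)
    c=max(cs,key=len)[:,0].astype(float)
    ray=np.c_[(c[:,0]-cx)/f,(c[:,1]-cy)/f,np.ones(len(c))]@R; o=-R.T@t
    P=(o+ray*((.039-o[2])/ray[:,2])[:,None])[:,:2]
    def res(q):
        L=q[2]+np.arange(8)*np.pi/4+np.pi/8
        C=q[:2]+.135*np.c_[np.cos(L),np.sin(L)]
        return np.min(np.hypot(*(P[:,None]-C).transpose(2,0,1)),1)-.043+.001
    best=min((least_squares(res,[*P.mean(0),a],loss="soft_l1",f_scale=.003) for a in np.arange(0,.78,.15)),key=lambda r:r.cost)
    return best.x[:2],best.x[2]%(np.pi/4),np.sqrt(np.mean(best.fun**2)),P
E
python3 - <<'E'
from h import *
z=np.load("top0.npz");im,d=z["im"],z["d"]
c,a,r,P=topfit(im,d);print("axis",c,"notch deg",np.degrees(a),"rms",r,np.hypot(*(P-c).T).max())
W=cloud("top",d)
S=np.load("scene0.npz");V=cloud("scene",S["d"])
for nm,Q in(("top",W),("scene",V)):
    q=Q.reshape(-1,3);q=q[np.isfinite(q).all(1)]
    h=np.hypot(*(q[:,:2]-c).T)
    p=q[(h<.13)&(q[:,2]>.048)]
    # cluster in plan
    g=np.zeros((300,300),np.uint8);ij=((p[:,:2]-c+.15)/.001).astype(int);g[ij[:,0],ij[:,1]]=1
    n,l=cv2.connectedComponents(cv2.dilate(g,np.ones((5,5))))
    lab=l[ij[:,0],ij[:,1]]
    for k in range(1,n):
        w=p[lab==k]
        if len(w)<15: continue
        tp=w[w[:,2]>w[:,2].max()-.012]
        print(nm,len(w),"zmax %.3f"%w[:,2].max(),"top rel",(tp.mean(0)[:2]-c).round(4),"r %.3f az %.1f"%(np.hypot(*(tp.mean(0)[:2]-c)),np.degrees(np.arctan2(*(tp.mean(0)[:2]-c)[::-1]))))
    cm=q[(h>.25)&(h<.43)&(q[:,2]>.02)&(q[:,2]<.2)&(q[:,0]>c[0]+.1)&(abs(q[:,1]-c[1])<.35)]
    np.save(nm+"_cam.npy",cm)
    print(nm,"cam",len(cm),cm.min(0),cm.max(0),np.median(cm,0),"az",np.degrees(np.arctan2(*(np.median(cm,0)[:2]-c)[::-1])))
b=cv2.resize(im[80:300,200:430],None,fx=2.6,fy=2.6,interpolation=2);e=cv2.resize(S["im"][180:340,120:400],None,fx=2.15,fy=2.15,interpolation=2)
b=np.vstack([cv2.convertScaleAbs(b,alpha=1.8)]);cv2.imwrite("pics/z1.png",b[...,::-1]);cv2.imwrite("pics/z2.png",e[...,::-1])
E
```

```text
axis [0.60283323 0.05942178] notch deg 42.30520317009904 rms 0.0023789784954341094 0.17764672489405622
top 160 zmax 0.095 top rel [-0.0621 -0.0255] r 0.067 az -157.6
top 271 zmax 0.162 top rel [-0.054   0.0402] r 0.067 az 143.3
top 17 zmax 0.053 top rel [-0.0694 -0.0229] r 0.073 az -161.7
top 282 zmax 0.176 top rel [-0.0062 -0.0658] r 0.066 az -95.4
top 292 zmax 0.119 top rel [0.0101 0.0681] r 0.069 az 81.6
top 211 zmax 0.152 top rel [0.0625 0.0225] r 0.066 az 19.8
top cam 1579 [ 0.79745298 -0.24040853  0.0200717 ] [ 0.94064548 -0.07929591  0.17353113] [ 0.85718056 -0.13960336  0.13856957] az -38.04295042119591
scene 356 zmax 0.089 top rel [-0.0549 -0.0276] r 0.061 az -153.3
scene 799 zmax 0.159 top rel [-0.0488  0.047 ] r 0.068 az 136.1
scene 647 zmax 0.174 top rel [-0.0034 -0.0618] r 0.062 az -93.1
scene 647 zmax 0.119 top rel [0.0133 0.0726] r 0.074 az 79.6
scene 552 zmax 0.149 top rel [0.0673 0.0281] r 0.073 az 22.7
scene cam 2989 [ 0.80260858 -0.21328381  0.0200112 ] [ 0.96825372 -0.07522075  0.16860842] [ 0.87909658 -0.11215078  0.13014921] az -31.842229792748753
```

View pics/z1.png

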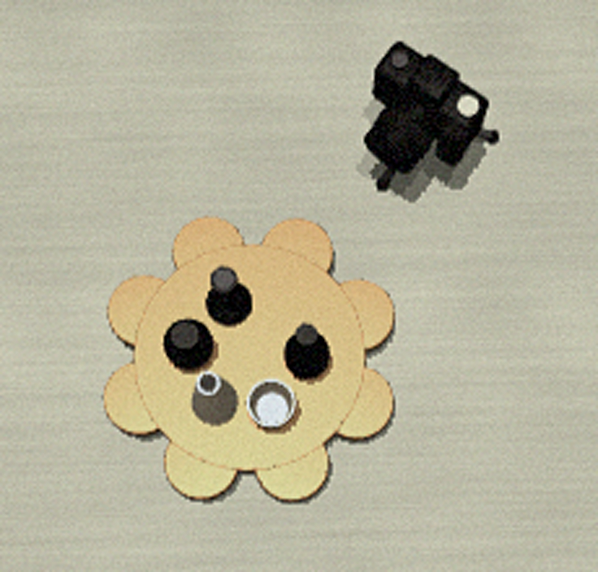

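```bash
cat >> h.py <<'E'
from scipy.spatial.transform import Rotation as Ro
C=np.array([0.6028,0.0594])
def row(az,r,z,s=None):
    """row to bring finger to azimuth az (deg) about axis, radius r, height z, tool y pointing to axis, z down"""
    s=s or state(); q=s["tool_rot"]; R=Ro.from_quat([q[1],q[2],q[3],q[0]])
    a=np.radians(az); p=np.array([*(C+r*np.array([np.cos(a),np.sin(a)])),z])
    y=np.array([-np.cos(a),-np.sin(a),0]); zz=np.array([0,0,-1.]); T=Ro.from_matrix(np.c_[np.cross(y,zz),y,zz])
    return np.round(R.inv().apply(p-s["tool_pos"])/.025,2),np.round(np.degrees((R.inv()*T).as_rotvec())/8,2)
E
python3 - <<'E'
from h import *
for n in("top","scene"):
    p=np.load(n+"_cam.npy"); p=p[p[:,2]>.06]; o=p[:,:2]-C
    def cost(a):
        a=np.radians(a); x=o@[np.cos(a),np.sin(a)]; y=abs(o@[-np.sin(a),np.cos(a)])
        h=np.where(x<.325,.033,.065); return np.mean(np.maximum(y-h,0)+np.maximum(.268-x,0)+np.maximum(x-.385,0))
    A=np.arange(-60,-10,.5); c=np.array([cost(a) for a in A]); print(n,A[c.argmin()],c.min(),A[c<c.min()+.0005][[0,-1]])
    d=np.hypot(*o.T);l=o[d<.32]; print("lens pts",len(l),d.min(),np.degrees(np.arctan2(l.mean(0)[1],l.mean(0)[0])),np.degrees(np.percentile(np.arctan2(l[:,1],l[:,0]),[3,97])))
s=state()
print(row(177.3,.16,.23),s["joint_pos"])
R=Ro.from_quat(np.roll(s["tool_rot"],-1)); print(R.as_matrix().round(2)); print(R.inv().apply(np.array([.40,-.33,.231])-s["tool_pos"])/.025)
E
```

```text
top -39.0 0.0011541838646125027 [-40.  -37.5]
lens pts 530 0.2680544975191875 -38.53647748565579 [-46.436027   -31.25406241]
scene -36.5 0.0007146493965882181 [-37. -35.]
lens pts 879 0.2693098700155366 -34.254315973413114 [-45.14961663 -29.68543341]
(array([ 17.76, -22.62,   0.05]), array([-0.01, -0.01, -8.89])) [-1.40798383e+00  5.33239912e-02  1.61417587e+00 -2.98713045e-05
  1.47599002e+00 -1.19019835e-01]
[[ 0.96  0.28 -0.  ]
 [ 0.28 -0.96  0.  ]
 [ 0.   -0.   -1.  ]]
[11.69574023 -7.84812401 -0.01674075]
```

Call:
jog_arm([
  [[2.3,-1.5,0],[0,0,-0.6],0],
  [[4.6,-3.0,0],[0,0,-1.2],0],
  [[6.9,-4.6,0],[0,0,-1.8],0],
  [[9.2,-6.2,0],[0,0,-2.4],0],
  [[11.2,-7.8,0],[0,0,-3.2],0],
  [[12.4,-9.8,0],[0,0,-4.0],0],
  [[13.2,-11.8,0],[0,0,-4.8],0],
  [[14.0,-13.8,0],[0,0,-5.6],0],
])

```text
time: 1.1
tool_pos: [0.4134, -0.1748, 0.2308]
tool_rot: [-0.0, 0.861, 0.509, 0.0]
contact_force: [1.5, -0.2, -0.1]
gripper_width: 0.002
grasp_force: 0.0
```

```bash
python3 -c "
from h import *
s=state();print(s['time'],s['tool_pos'],s['gripper_width'],row(177.3,.16,.23))"
```

```text
1.1 [ 0.41342139 -0.17477928  0.23081835] 0.002194665139075659 (array([ 9.04, -3.63,  0.04]), array([-0.  , -0.  , -3.27]))
```

Call:
jog_arm([
  [[1.5,-0.6,0],[0,0,-0.6],0],
  [[3.2,-1.4,0],[0,0,-1.2],0],
  [[5.0,-2.2,0],[0,0,-1.8],0],
  [[6.8,-2.9,0],[0,0,-2.5],0],
  [[8.2,-3.4,0],[0,0,-3.0],0],
  [[9.0,-3.6,0],[0,0,-3.3],0],
  [[9.0,-3.6,0],[0,0,-3.3],0],
])

```text
time: 1.98
tool_pos: [0.4437, 0.0645, 0.2308]
tool_rot: [-0.0, 0.723, 0.691, -0.0]
contact_force: [0.8, -0.3, 0.9]
gripper_width: -0.001
grasp_force: 0.0
```

Run:
```python
from h import *
s=state();print(s['time'],s['tool_pos'],s['joint_pos'],row(177.3,.16,.022),row(177.3,.163,.022))
im,d=grab_frame("scene");cv2.imwrite("pics/s1.png",im[100:400,160:560,::-1])
im,d=grab_frame("top");c,a,r,P=topfit(im,d);print(c,np.degrees(a),r)
```

```text
1.975 [0.44373105 0.06445014 0.23079251] [-2.19313958e-02 -3.91467934e-01  2.00529952e+00 -1.23552704e-04
  1.52889183e+00  2.21353745e-02] (array([ 0.1 , -0.03,  8.35]), array([-0.01,  0.  ,  0.02])) (array([ 0.1 , -0.15,  8.35]), array([-0.01,  0.  ,  0.02]))
[0.60418662 0.06190379] 41.66573202051634 0.02109602858253893
```

View pics/s1.png

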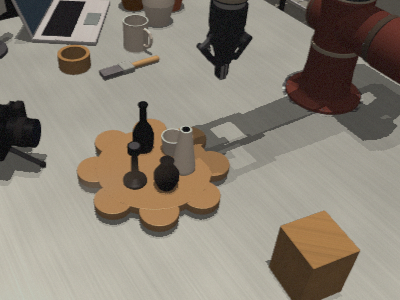

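The gripper hangs above the near notch (tip at about (222,75) in the crop). The arm is clear of the pieces, so I'm lowering it.

Call:
jog_arm([
  [[0.1,-0.2,1.5],[0,0,0],0],
  [[0.1,-0.2,3.0],[0,0,0],0],
  [[0.1,-0.2,4.5],[0,0,0],0],
  [[0.1,-0.2,5.5],[0,0,0],0],
  [[0.1,-0.2,6.5],[0,0,0],0],
  [[0.1,-0.2,6.8],[0,0,0],0],
  [[0.1,-0.2,6.8],[0,0,0],0],
])

```text
time: 2.95
tool_pos: [0.439, 0.0657, 0.0613]
tool_rot: [-0.0, 0.724, 0.69, -0.0]
contact_force: [0.7, 0.8, -0.1]
gripper_width: -0.0
grasp_force: 0.0
```

Run:
```python
from h import *
s=state();print(s['time'],s['tool_pos'],s['contact_force'],row(177.3,.163,.022))
im,d=grab_frame("scene");e=cv2.resize(im[170:340,220:420],None,fx=3.5,fy=3.5,interpolation=2);cv2.imwrite("pics/s2.png",e[...,::-1])
```

```text
2.95 [0.43904322 0.0656516  0.06130747] [ 0.66614947  0.81095482 -0.07839832] (array([0.06, 0.04, 1.57]), array([-0.,  0., -0.]))
```

View pics/s2.png

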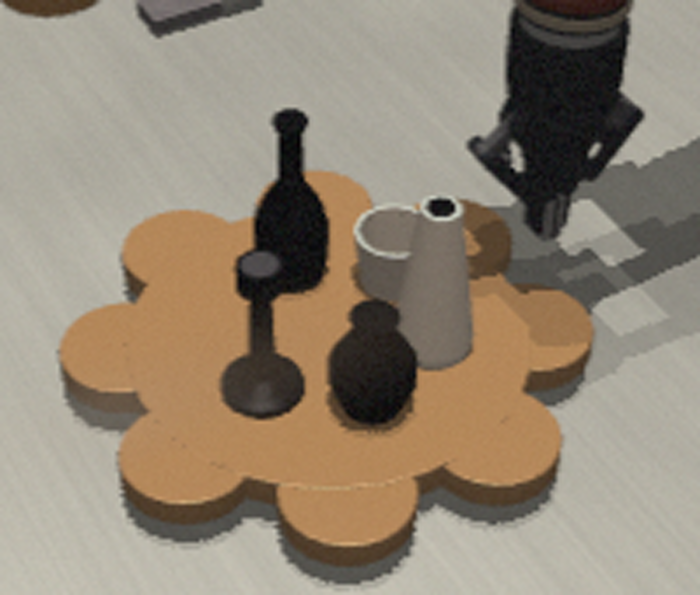

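The finger sits between two lobes at the near notch, tip at about (543,230). The gripper knuckles stay clear of the cone and the ramekin.

Call:
jog_arm([
  [[0.1,0,0.5],[0,0,0],0],
  [[0.1,0,1.0],[0,0,0],0],
  [[0.1,0,1.4],[0,0,0],0],
  [[0.1,0,1.6],[0,0,0],0],
  [[0.1,0,1.6],[0,0,0],0],
])

```text
time: 3.62
tool_pos: [0.4388, 0.0687, 0.0207]
tool_rot: [-0.0, 0.723, 0.691, -0.0]
contact_force: [-0.9, 0.6, -0.4]
gripper_width: -0.002
grasp_force: 0.0
```

Run:
```python
from h import *
s=state();print(s['time'],s['tool_pos'],s['contact_force'])
for k in range(1,9): print(row(177.3+2*k,.162,.022))
```

```text
3.625 [0.43883612 0.06874979 0.02070034] [-0.87292285  0.56287617 -0.42517713]
(array([-0.29,  0.09, -0.05]), array([-0.01,  0.  , -0.24]))
(array([-0.52,  0.1 , -0.05]), array([-0.01,  0.  , -0.49]))
(array([-0.74,  0.12, -0.05]), array([-0.01, -0.  , -0.74]))
(array([-0.97,  0.15, -0.05]), array([-0.01, -0.  , -0.99]))
(array([-1.19,  0.19, -0.05]), array([-0.01, -0.  , -1.24]))
(array([-1.41,  0.23, -0.05]), array([-0.01, -0.  , -1.49]))
(array([-1.63,  0.28, -0.05]), array([-0.01, -0.  , -1.74]))
(array([-1.85,  0.34, -0.05]), array([-0.01, -0.  , -1.99]))
```

Call:
jog_arm([
  [[-0.2,0.05,0],[0,0,-0.15],0],
  [[-0.4,0.1,0],[0,0,-0.4],0],
  [[-0.65,0.1,0],[0,0,-0.65],0],
  [[-0.9,0.15,0],[0,0,-0.95],0],
  [[-1.15,0.2,0],[0,0,-1.2],0],
  [[-1.4,0.25,0],[0,0,-1.5],0],
  [[-1.65,0.3,0],[0,0,-1.75],0],
  [[-1.85,0.35,0],[0,0,-2.0],0],
])

```text
time: 4.62
tool_pos: [0.4462, 0.0217, 0.0218]
tool_rot: [0.0, 0.62, 0.785, 0.0]
contact_force: [-1.4, 0.4, 0.7]
gripper_width: -0.004
grasp_force: 0.4
```

Run:
```python
from h import *
s=state();v=s['tool_pos'][:2]-C;az=np.degrees(np.arctan2(v[1],v[0]))%360
print(s['time'],s['tool_pos'],s['contact_force'],az,np.hypot(*v))
for k in range(1,9): print(row(az+2*k,.162,.021))
```

```text
4.625 [0.44618276 0.02169696 0.0218126 ] [-1.3929409   0.39537878  0.69867743] 193.53547083508263 0.16109152299065913
(array([-0.23, -0.03,  0.03]), array([ 0.  , -0.  , -0.26]))
(array([-0.45, -0.02,  0.03]), array([ 0.  ,  0.  , -0.51]))
(array([-0.68,  0.  ,  0.03]), array([ 0.  ,  0.  , -0.76]))
(array([-0.9 ,  0.03,  0.03]), array([ 0.  ,  0.  , -1.01]))
(array([-1.13,  0.06,  0.03]), array([ 0.  ,  0.  , -1.26]))
(array([-1.35,  0.11,  0.03]), array([ 0.  ,  0.  , -1.51]))
(array([-1.57,  0.16,  0.03]), array([ 0.  ,  0.  , -1.76]))
(array([-1.79,  0.22,  0.03]), array([ 0.  ,  0.  , -2.01]))
```

Call:
jog_arm([
  [[-0.25,0,0],[0,0,-0.25],0],
  [[-0.45,0,0],[0,0,-0.5],0],
  [[-0.7,0,0],[0,0,-0.75],0],
  [[-0.9,0.05,0],[0,0,-1.0],0],
  [[-1.15,0.05,0],[0,0,-1.25],0],
  [[-1.35,0.1,0],[0,0,-1.5],0],
  [[-1.6,0.15,0],[0,0,-1.75],0],
  [[-1.8,0.2,0],[0,0,-2.0],0],
])

```text
time: 5.62
tool_pos: [0.4614, -0.021, 0.0218]
tool_rot: [0.0, 0.504, 0.864, 0.0]
contact_force: [-0.1, 1.1, -0.4]
gripper_width: 0.0
grasp_force: 0.4
```

Run:
```python
from h import *
s=state();v=s['tool_pos'][:2]-C;az=np.degrees(np.arctan2(v[1],v[0]))%360
print(s['time'],s['tool_pos'],s['contact_force'],az,np.hypot(*v),s['joint_pos'])
for k in range(1,9): print(row(az+2*k,.162,.021))
im,d=grab_frame("scene");e=cv2.resize(im[170:340,220:420],None,fx=3.5,fy=3.5,interpolation=2);cv2.imwrite("pics/s3.png",e[...,::-1])
```

```text
5.625 [ 0.46142178 -0.0209589   0.02178031] [-0.08854255  1.0659695  -0.43612718] 209.6137520361003 0.16262027195675227 [-2.06827705e-01 -1.06350324e-01  2.14549343e+00  1.75031314e-04
  1.10198187e+00 -7.20673702e-01]
(array([-0.23,  0.03,  0.03]), array([ 0.  ,  0.  , -0.27]))
(array([-0.45,  0.04,  0.03]), array([ 0.  ,  0.  , -0.52]))
(array([-0.68,  0.06,  0.03]), array([ 0.  ,  0.  , -0.77]))
(array([-0.9 ,  0.09,  0.03]), array([ 0.  ,  0.  , -1.02]))
(array([-1.12,  0.13,  0.03]), array([ 0.  ,  0.  , -1.27]))
(array([-1.35,  0.17,  0.03]), array([ 0.  ,  0.  , -1.52]))
(array([-1.57,  0.22,  0.03]), array([ 0.  ,  0.  , -1.77]))
(array([-1.79,  0.28,  0.03]), array([ 0.  ,  0.  , -2.02]))
```

View pics/s3.png

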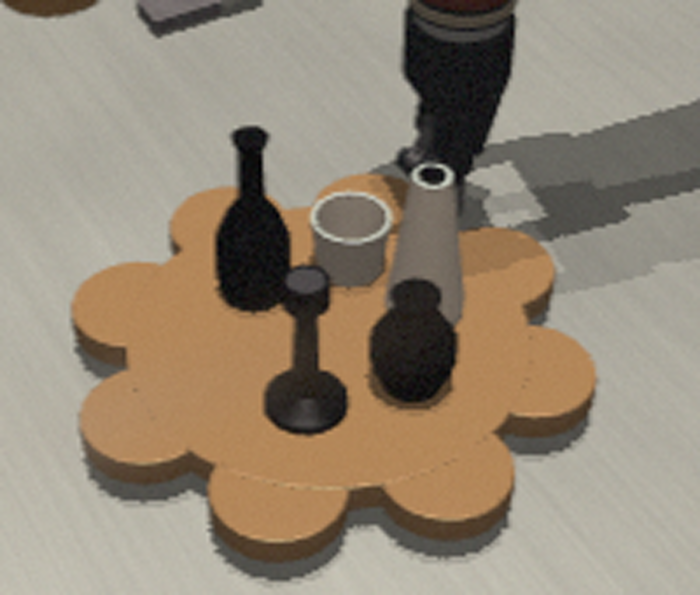

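The stand has turned about 30° and all five pieces stand upright. The bottle is now at crop (252,260), moving toward the camera side, so I'll keep pushing.

Call:
jog_arm([
  [[-0.25,0,0],[0,0,-0.25],0],
  [[-0.45,0.05,0],[0,0,-0.5],0],
  [[-0.7,0.05,0],[0,0,-0.75],0],
  [[-0.9,0.1,0],[0,0,-1.0],0],
  [[-1.1,0.15,0],[0,0,-1.25],0],
  [[-1.35,0.15,0],[0,0,-1.5],0],
  [[-1.55,0.2,0],[0,0,-1.75],0],
  [[-1.8,0.25,0],[0,0,-2.0],0],
])

```text
time: 6.68
tool_pos: [0.4886, -0.0569, 0.0215]
tool_rot: [-0.0, 0.379, 0.925, 0.0]
contact_force: [0.2, 0.9, 0.4]
gripper_width: -0.005
grasp_force: 0.3
```

```bash
cat > bot.py <<'E'
from h import *
s=state();v=s['tool_pos'][:2]-C;az=np.degrees(np.arctan2(v[1],v[0]))%360
print(s['time'],s['tool_pos'],s['contact_force'],"finger az",az,np.hypot(*v))
for k in (1,2,3,4,5,6): print(k*2,row(az+2*k,.162,.021))
for n in("top","scene"):
    im,d=grab_frame(n); cv2.imwrite(f"pics/{n}_{s['time']:.1f}.png",im[...,::-1]); q=cloud(n,d).reshape(-1,3); o=q[:,:2]-C
    # bottle lip 130+40 mm up: dark thin points, on the camera side
    k=(q[:,2]>.155)&(q[:,2]<.182)&(np.hypot(*o.T)<.095)&(im.reshape(-1,3).max(1)<90)
    m=np.median(o[k],0); print(n,k.sum(),m,"bottle az",np.degrees(np.arctan2(m[1],m[0])),np.hypot(*m), "spread",o[k].std(0))
E
python3 bot.py
```

```text
6.675 [ 0.48861476 -0.0568832   0.02150753] [0.15694264 0.90847074 0.42040492] finger az 225.5215490915448 0.16297254949411258
2 (array([-0.23,  0.04,  0.02]), array([-0.  , -0.  , -0.26]))
4 (array([-0.45,  0.06,  0.02]), array([-0.  , -0.  , -0.51]))
6 (array([-0.68,  0.08,  0.02]), array([-0.  , -0.  , -0.76]))
8 (array([-0.9 ,  0.1 ,  0.02]), array([-0.  , -0.  , -1.01]))
10 (array([-1.12,  0.14,  0.02]), array([ 0.  , -0.  , -1.26]))
12 (array([-1.35,  0.18,  0.02]), array([ 0.  , -0.  , -1.51]))
top 73 [ 0.03848262 -0.0516412 ] bottle az -53.306810804289746 0.06440283860124082 spread [0.04581809 0.01979242]
scene 110 [ 0.04223743 -0.04392035] bottle az -46.11901369317724 0.06093437406111192 spread [0.04710631 0.01948615]
```

Call:
jog_arm([
  [[-0.1,0,0],[0,0,-0.1],0],
  [[-0.2,0,0],[0,0,-0.25],0],
  [[-0.35,0.05,0],[0,0,-0.4],0],
  [[-0.5,0.05,0],[0,0,-0.55],0],
  [[-0.6,0.05,0],[0,0,-0.65],0],
  [[-0.7,0.1,0],[0,0,-0.75],0],
  [[-0.7,0.1,0],[0,0,-0.75],0],
  [[-0.7,0.1,0],[0,0,-0.75],0],
])

```text
time: 7.78
tool_pos: [0.5032, -0.0671, 0.0215]
tool_rot: [0.0, 0.331, 0.944, 0.0]
contact_force: [-0.2, -0.2, -0.2]
gripper_width: -0.001
grasp_force: 0.0
```

```bash
sed -i 's/(np.hypot(\*o.T)<.095)/(np.hypot(*(o-[.045,-.045]).T)<.04)/' bot.py; python3 bot.py
```

```text
7.775 [ 0.50318654 -0.06710812  0.02146137] [-0.2306782  -0.15137291 -0.17426061] finger az 231.78283447532564 0.16101908944010845
2 (array([-0.23, -0.03,  0.02]), array([ 0.  ,  0.  , -0.31]))
4 (array([-0.45, -0.02,  0.02]), array([ 0.  ,  0.  , -0.56]))
6 (array([-0.68,  0.  ,  0.02]), array([ 0.  ,  0.  , -0.81]))
8 (array([-0.9 ,  0.03,  0.02]), array([ 0.  ,  0.  , -1.06]))
10 (array([-1.12,  0.07,  0.02]), array([ 0.  ,  0.  , -1.31]))
12 (array([-1.35,  0.11,  0.02]), array([ 0.  ,  0.  , -1.56]))
top 55 [ 0.04699851 -0.04916847] bottle az -46.29263414436584 0.06801763249966739 spread [0.00622888 0.00596786]
scene 87 [ 0.05048541 -0.04159637] bottle az -39.486084821232154 0.0654143258866737 spread [0.00559385 0.00601337]
```

Call:
jog_arm([
  [[-0.1,0,0],[0,0,-0.1],0],
  [[-0.2,0,0],[0,0,-0.25],0],
  [[-0.3,0,0],[0,0,-0.35],0],
  [[-0.4,0,0],[0,0,-0.5],0],
  [[-0.5,0,0],[0,0,-0.6],0],
  [[-0.6,0,0],[0,0,-0.7],0],
  [[-0.6,0,0],[0,0,-0.7],0],
  [[-0.6,0,0],[0,0,-0.7],0],
])

```text
time: 8.88
tool_pos: [0.5147, -0.0766, 0.0214]
tool_rot: [0.0, 0.285, 0.959, -0.0]
contact_force: [-0.6, 0.1, 0.1]
gripper_width: -0.005
grasp_force: 0.0
```

```bash
python3 bot.py
```

```text
8.875 [ 0.51471878 -0.07664683  0.02138915] [-0.5698621   0.09555309  0.10885861] finger az 237.07964511423188 0.1620710955487329
2 (array([-0.23,  0.01,  0.02]), array([ 0.  ,  0.  , -0.27]))
4 (array([-0.45,  0.02,  0.02]), array([ 0.  ,  0.  , -0.52]))
6 (array([-0.68,  0.04,  0.02]), array([ 0.  ,  0.  , -0.77]))
8 (array([-0.9 ,  0.07,  0.02]), array([ 0.  ,  0.  , -1.02]))
10 (array([-1.12,  0.1 ,  0.02]), array([ 0.  ,  0.  , -1.27]))
12 (array([-1.35,  0.15,  0.02]), array([ 0.  ,  0.  , -1.52]))
top 56 [ 0.05099699 -0.04398838] bottle az -40.78001026103511 0.06734739177669473 spread [0.0062009  0.00586406]
scene 87 [ 0.05442094 -0.03769957] bottle az -34.71190318220073 0.0662034451136109 spread [0.00556524 0.00599501]
```

The bottle now lines up with the lens in both views: about −40.8° against −39° in the top view, and −34.7° against −35.5° in the scene view. I'll back off and lift.

Call:
jog_arm([
  [[0.08,-0.05,0],[0,0,0],0],
  [[0.08,-0.1,-0.3],[0,0,0],0],
  [[0.08,-0.1,-1.0],[0,0,0],0],
  [[0.08,-0.1,-2.0],[0,0,0],0],
  [[0.08,-0.1,-3.5],[0,0,0],0],
  [[0.08,-0.1,-5.0],[0,0,0],0],
  [[0.08,-0.1,-6.5],[0,0,0],0],
  [[0.08,-0.1,-8.0],[0,0,0],0],
])

```text
time: 9.98
tool_pos: [0.5116, -0.0776, 0.2244]
tool_rot: [0.001, 0.284, 0.959, 0.0]
contact_force: [0.9, -0.8, -0.2]
gripper_width: 0.001
grasp_force: 0.0
```

Call:
jog_arm([
  [[0,-1.5,0],[0,0,0],0],
  [[0,-3,0],[0,0,0],0],
  [[0,-4.5,0],[0,0,0],0],
  [[0,-4.5,0],[0,0,0],0],
])

```text
time: 10.48
tool_pos: [0.4495, -0.1734, 0.2229]
tool_rot: [0.001, 0.286, 0.958, -0.0]
contact_force: [0.6, 0.2, 0.4]
gripper_width: -0.0
grasp_force: 0.0
```

```bash
python3 bot.py
cat > fin.py <<'E'
from h import *
im,d=grab_frame("top");c,a,r,P=topfit(im,d,C);print(c,np.degrees(a),r)
e=cv2.resize(im[80:300,200:430],None,fx=2.6,fy=2.6,interpolation=2);e=cv2.convertScaleAbs(e,alpha=1.8)
A=np.radians(-38);L=[C+t*np.array([np.cos(A),np.sin(A)]) for t in(0,.4)]
p=(proj("top",[[*l,.105] for l in L])-[200,80])*2.6;e=np.ascontiguousarray(e);cv2.line(e,*[tuple(map(int,x)) for x in p],(255,0,0),1)
cv2.imwrite("pics/fin.png",e[...,::-1])
E
python3 fin.py
```

```text
10.475 [ 0.44946065 -0.1734185   0.22292656] [0.62442467 0.17539365 0.35056092] finger az 236.63022672755955 0.2787784222435817
2 (array([-0.22,  4.68,  8.08]), array([-0.  ,  0.02, -0.24]))
4 (array([-0.44,  4.69,  8.08]), array([-0.  ,  0.02, -0.49]))
6 (array([-0.67,  4.71,  8.08]), array([-0.  ,  0.02, -0.74]))
8 (array([-0.89,  4.73,  8.08]), array([-0.  ,  0.02, -0.99]))
10 (array([-1.12,  4.77,  8.08]), array([-0.  ,  0.02, -1.24]))
12 (array([-1.34,  4.81,  8.08]), array([-0.  ,  0.02, -1.49]))
top 56 [ 0.05176165 -0.04389824] bottle az -40.30075288022987 0.06786990955485639 spread [0.00611422 0.00586624]
scene 90 [ 0.05474569 -0.03725452] bottle az -34.23534297288197 0.06621926001506741 spread [0.00566814 0.00602905]
[0.60302073 0.05951266] 6.759687832338427 0.002378065175792163
```

View pics/fin.png

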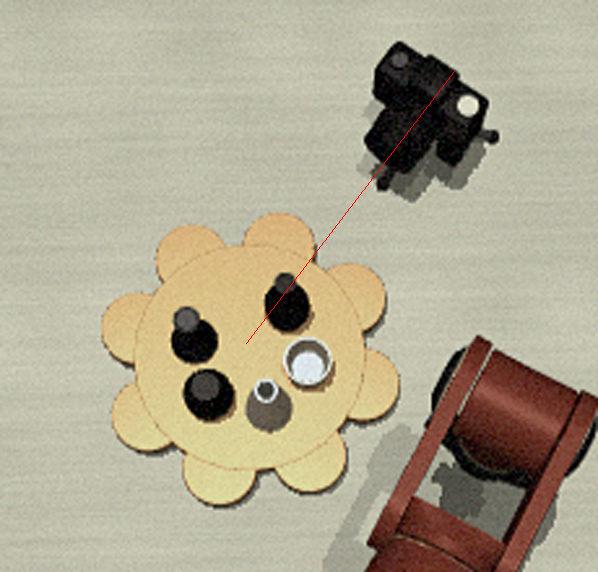

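The −38° sight line runs through the lens axis (about (403,140)) and the bottle (about (285,295)). All pieces are upright and the arm is clear.

```bash
python3 -c "
from plant import *
print(job_done())"
```

```text
the job is handed in; nothing more can be done
None
```

I pushed the stand round about 54° by one of its finger notches, leaving the bottle vase in front of the lens (about 2° off in the overhead view, roughly 3 mm sideways) with every piece upright, and handed the job in at about 11 s; no verdict came back.

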